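# Fit the trimming chuck on the potter's wheel and set a mug on it

## Robot

A 7-joint arm with a two-finger parallel gripper is mounted at the origin on the work surface. World frame = base frame: x ahead of the robot, y to its left, z up, the work surface at z = 0. Lengths are in mm, angles in rad, forces in N, time in s.
With the tool pointing down it reaches from about 400 to 900 mm from the base axis. Payload 5.6 kg.
Tool frame: the origin (TCP) lies midway between the tips of the shut fingers; the grasp point (between the pads) lies r.grasp_offset behind it (r.grasp_offset is the distance from the TCP to the grasp point, in mm); z points along the fingers, y is the direction in which the jaws open and shut (so a half turn about z gives the same grasp; the last joint's range is limited). The gripper opens to 92 mm and grips with 3 to 60 N. Pads are 20 mm wide; open, the fingers measure 128 mm over their backs; the gripper's body (75 mm by 189 mm) begins 69 mm behind the grasp point.
Start: joints at [-0.043, 0.468, -0.012, 1.603, 0.006, 1.071, -0.056], TCP at [650.008, -0.045, 184.792] pointing down, gripper open.
Joint ranges: [-2.53, 2.53], [-0.31, 2.02], [-1.57, 1.55], [0.28, 2.44], [-1.29, 4.43], [0.15, 1.84], [-2.92, 2.92]. Speed limits (rad/s): [2.57, 2.57, 3.14, 3.14, 3.14, 3.14, 3.14].

## Interface

Orientations are given as a rotation vector (axis times angle).
In Python, from bench import telemetry, optics, r gives the robot as it stands.
- The arm moves only by the tool drive_tool, never from a script. Its argument "commands" is text: rows parted by semicolons, each of 6 numbers parted by spaces: the shift along the world's x, y, z normalised to -1 to 1, where 1 is 20 mm, then the turn, a rotation vector about the world's x, y, z normalised to -1 to 1, where 1 is 4 degrees. In form: dx dy dz wx wy wz; .... A call has 1 to 8 rows; each row shifts and turns the commanded pose from where the row before left it; what a row does not reach is not made up. A row lasts 1/12 s, in which the tool goes at most 41.7 mm and 7.16 degrees, less where a joint would pass 70% of its speed; a pose out of reach is approached as far as the arm can. A call with a number of a shift or a turn outside -1 to 1 is refused whole. A call with a gripper value outside its range is refused whole. "fingers" is the finger opening in mm, from 0 to 91.9, set as the call begins (left out, the last holds). The fingers move at their own pace and stop on an object; "grip_force" is the grip in N (left out, the last holds). Time passes only in rows, so rows that do not move let the fingers close. It gives the time, the measured TCP pose, the force and the opening at its end, in the units of the state.
- telemetry.state(): the state, without advancing time (a new reading comes with each control period).
- optics.snapshot(name): name is "scene" or "side" or "wrist"; returns a dict with "pixels" (480x640x3 uint8, red, green, blue), "fx", "fy", "cx", "cy" (pixels), "R" (3x3) and "t" (3): a world point X has camera coordinates R X + t. Camera axes: x right, y down, z forward; pixel columns grow to the right and rows downward; lengths in mm; the calibration is good to about 2 mm. The wrist camera is an equidistant fisheye: a pixel r from the principal point sees the ray r / f radians off the axis. A picture is of the moment at which its call begins. There is no depth.
- r.close_job(): hands the job in, once; it reports no verdict.
The state is a dict: "time": time; "joints": joint angles; "qd": joint speeds; "joint_torque": joint torques, N m; "ee_pos": TCP position; "eef_rot": TCP orientation; "force": force on the tool from outside, world axes, zero at the start; "moment": the same for the moment, N m; "gripper_width": opening from 0.0 (shut) to 1.0 (fully open).
Only numpy, scipy, OpenCV 4.12 (cv2) and the standard library are available. Lean on these libraries where they do the work, as an engineer would, in place of code of your own. Each camera call takes 0.05 s, during which the arm holds its last target.

## Task

Get the small potter's wheel ready for sanding the foot of a mug: put the three-lug chuck on the wheel head, turned so that all three bat pins come up through its holes, and ease it down until it sits flush on the head without forcing it. Then set the upturned biscuit mug, still bottom up, over the chuck's post so that its rim rests flat on the chuck's plate, and let go. Leave the other things on the bench where they are.

Things in the scene. Friction and masses are not known exactly. Their poses are not given: they have to be found in the camera images.
- wheel: Bench-top potter's wheel, heavy, does not move. Grey housing 340 mm (its x) by 260 mm (its y), top about 97 mm up, with a round black splash pan (outer radius 121 mm, rim 130 mm above the bench) round the turning head. Origin on the bench under the head's axis, z up; x and y along the housing.
- head_top (a point): Centre of the flat top of the round aluminium wheel head (radius 90 mm), 140 mm above the bench; axes those of the housing. On the head stand three upright dark steel bat pins, 12 mm in diameter, 16 mm tall (top 1.5 mm chamfered), axes 50 mm from the centre, 120 degrees apart. The head was left at any angle, so their angle is not given: find it by eye or feel. Its brake holds up to 2 N m.
- chuck: Trimming chuck, 0.2 to 0.5 kg, upright on the bench: grey plate 12 mm thick, a rounded triangle (lugs reach 76 mm from the centre, sides 51 mm), with three 14 mm through holes centred 50 mm from its axis at 0, 120, 240 degrees from its x towards its y; round wooden post in the middle. Origin: centre of the underside, z up. Fits any of three ways; home, its origin is at head_top.
- plate_top (a point): Point on the chuck's axis level with the plate's upper face, 12 mm above the chuck's origin; same axes as the chuck. The round post, 45 mm in diameter, stands 60 mm tall from here, its top 6 mm chamfered. The mug's origin comes here when it is on. With the chuck home the pins stand 4 mm above this face.
- mug: Small pale biscuit mug, 0.13 to 0.27 kg, the only one standing upside down: 61 mm in outside diameter, 78 mm tall, inside about 49 mm in diameter and 70 mm deep; its handle, on its +y side, reaches 60 mm from the axis between 13 and 65 mm above the rim. Origin: centre of the rim (now on the bench); z points up to the closed foot.
- blue_mug: Bystander: blue mug standing upright, 74 mm in diameter, 92 mm tall. Origin: centre of its underside.
- pink_mug: Bystander: pink mug standing upright, 72 mm in diameter, 86 mm tall. Origin: centre of its underside.
- bowl: Bystander: pale green bowl, 110 mm across, 50 mm tall. Origin: centre of its underside.
- glaze_jar: Bystander: closed amber glaze jar, 64 mm in diameter, 85 mm tall. Origin: centre of its underside.
- glaze_brush: Bystander: flat glaze brush 190 mm long lying along its x. Origin: under its middle.
- clay_rib: Bystander: flat wooden rib 100 x 55 x 6 mm. Origin: centre of its underside.
- wood_spoon: Bystander: wooden-handled spatula 240 mm long lying along its x. Origin: under its middle.
- sanding_block: Bystander: cork sanding block 90 x 55 x 30 mm. Origin: centre of its underside.
Things that resemble listed ones, but are neither listed nor needed, are in the scene too. Leave any yellow look-alike of the chuck alone. What is shaped like the mug but red is not meant.

How it is judged:
By the outcome, as a careful person would: the job done as asked, in the order asked, and still so for the second after the job is handed in, with the robot touching nothing.
It also fails if it takes over 72 s, if anything falls off the work surface, if the arm or the gripper's body presses on something with over 40 N, if the wrist force passes 120 N, or if a joint passes its speed limit or range.

## Working session

There is one attempt and no reset: what is moved stays moved. The work goes in short steps, Python scripts to look and compute and a tool call to move; the robot and the scene stay as the last step left them, time stands still between calls to the robot, and variables do not carry over. Pictures are saved under pics/ and viewed, and the job is handed in when it is done.

Besides the shell and the picture viewer there is one more tool, called after "Emit:" by a JSON object that holds its "name" and its "arguments". drive_tool: Moves the arm, as the interface text tells. Its arguments: {"type":"object","properties":{"commands":{"type":"string"},"fingers":{"type":"number"},"grip_force":{"type":"number"}},"required":["commands"]}

```bash
mkdir -p pics; ls; cat > h.py <<'E'
import numpy as np, cv2
from bench import telemetry, optics, r
def snap(n,fn):
    s=optics.snapshot(n); cv2.imwrite('pics/'+fn,s['pixels'][:,:,::-1]); 
    np.savez('pics/'+fn[:-4]+'.npz',**{k:np.array(v) for k,v in s.items()}); return s
def load(fn): return dict(np.load('pics/'+fn+'.npz'))
def ray(s,u,v,fish=False):
    x=(u-s['cx'])/s['fx'];y=(v-s['cy'])/s['fy']
    if fish:
        th=np.hypot(x,y); k=np.sin(th)/th if th>1e-9 else 1; d=np.array([x*k,y*k,np.cos(th)])
    else: d=np.array([x,y,1.])
    R=np.array(s['R']);t=np.array(s['t'])
    return -R.T@t, R.T@d
def onz(s,u,v,z,fish=False):
    c,d=ray(s,u,v,fish); return c+d*(z-c[2])/d[2]
def proj(s,X,fish=False):
    p=np.array(s['R'])@np.array(X,float)+np.array(s['t'])
    if fish:
        th=np.arctan2(np.hypot(p[0],p[1]),p[2]); k=th/np.hypot(p[0],p[1])
        return s['cx']+s['fx']*p[0]*k, s['cy']+s['fy']*p[1]*k
    return s['cx']+s['fx']*p[0]/p[2], s['cy']+s['fy']*p[1]/p[2]
E
python3 - <<'E'
from h import *
for n in ['scene','side','wrist']:
    s=snap(n,n+'0.png'); R=np.array(s['R']);print(n,s['fx'],s['cx'],s['cy'],(-R.T@np.array(s['t'])).round(),R.round(2).tolist())
print(telemetry.state(), r.grasp_offset)
E
```

```text
pics
scene 510.90408650541735 317.3824436199711 247.28146350611945 [1714. -254. 1004.] [[0.2, 0.98, 0.02], [0.59, -0.11, -0.8], [-0.78, 0.17, -0.6]]
side 610.7967837150119 322.70822467895243 245.25415504094698 [  209. -1187.  1495.] [[0.96, -0.27, -0.01], [-0.21, -0.72, -0.66], [0.18, 0.64, -0.75]]
wrist 371.64829954431775 314.3278031342496 234.73356256117273 [650.  69. 384.] [[1.0, -0.0, -0.0], [0.0, -0.97, 0.25], [-0.0, -0.25, -0.97]]
{'time': 0.15, 'joints': array([-0.04301925,  0.4681985 , -0.01161452,  1.6033822 ,  0.00602317,
        1.07145314, -0.0563394 ]), 'qd': array([-0.0018456 , -0.00186646,  0.00087954, -0.0013875 , -0.00038388,
        0.00017631, -0.00133652]), 'joint_torque': array([ 5.41294467e-04, -5.20952761e+01, -1.22385321e-02, -2.43975341e+01,
       -5.66028839e-02,  1.53196411e-02,  8.68381130e-05]), 'ee_pos': array([ 6.49504448e+02, -5.48410931e-02,  1.84056282e+02]), 'eef_rot': array([-2.22087180e+00, -2.22073004e+00,  1.69151999e-03]), 'force': array([0.35571656, 0.9154718 , 0.37121814]), 'moment': array([-0.03694325, -0.00742508,  0.00876512]), 'gripper_width': 1.0031230981481176} 18.700000000000003
```

View pics/scene0.png

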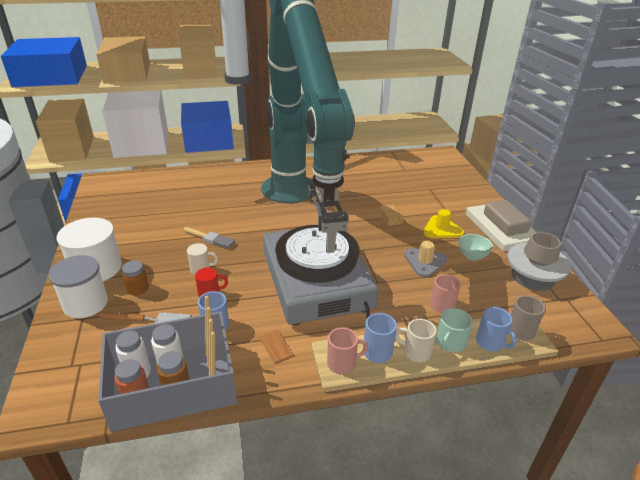

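View pics/side0.png

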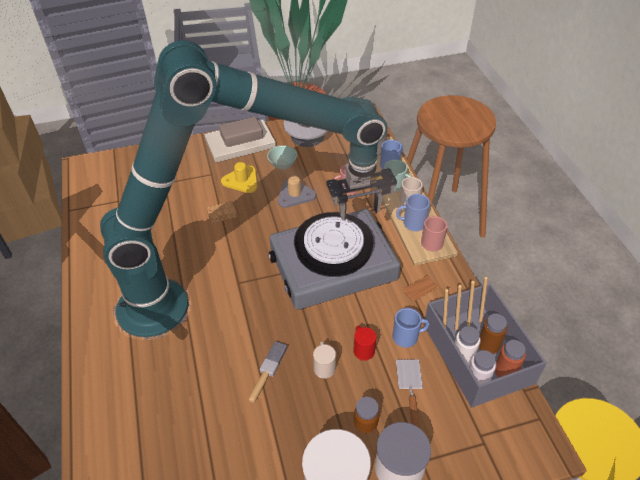

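View pics/wrist0.png

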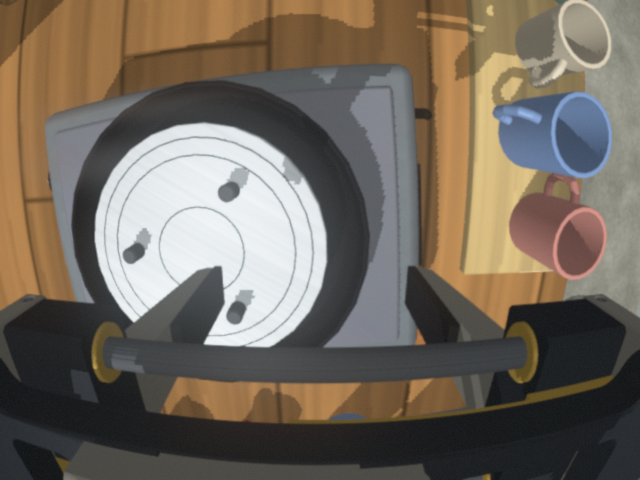

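The scene shows the grey chuck at about (427,258), the yellow decoy at (443,224), and the pale mug at (199,259). The wrist view shows pin tops at about (230,190), (133,252) and (237,312). I'll zoom in and compute next.

```bash
python3 - <<'E'
from h import *
a=cv2.imread('pics/scene0.png');b=cv2.imread('pics/side0.png')
def c(im,x,y,w,h): return cv2.resize(im[y:y+h,x:x+w],(400,300),interpolation=cv2.INTER_CUBIC)
o=np.vstack([np.hstack([c(a,387,225,80,60),c(a,170,235,80,60)]),np.hstack([c(b,257,165,80,60),c(b,284,330,80,60)])])
cv2.imwrite('pics/zoom0.png',o)
E
```

```text
(no output)
```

View pics/zoom0.png

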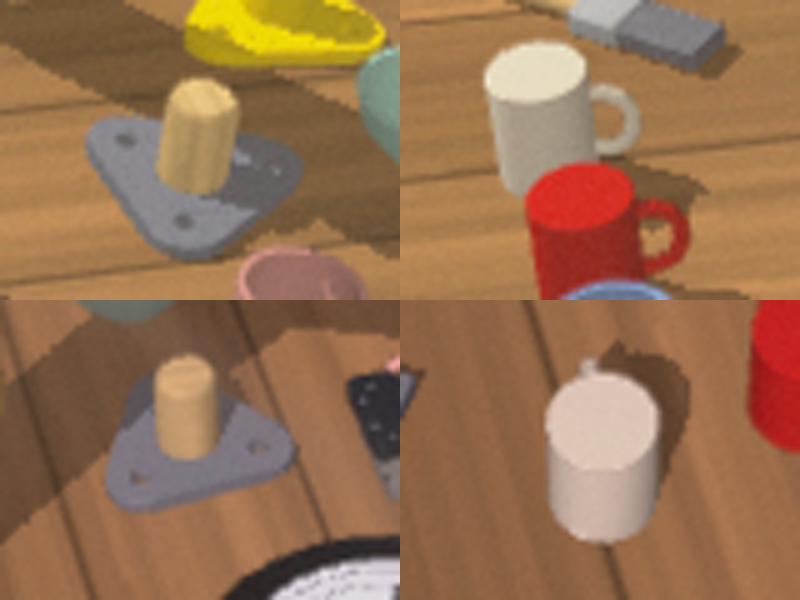

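```bash
python3 - <<'E'
from h import *
a=load('scene0');b=load('side0');w=load('wrist0')
p=lambda n,v: print(n,np.round(v,1))
p('post',onz(a,427.6,244.4,72));p('post side',onz(b,294.2,179,72))
for u,v in [(412.2,253),(423.6,269.2)]: p('hole sc',onz(a,u,v,12))
for u,v in [(308.8,194.2),(285,200.4)]: p('hole si',onz(b,u,v,12))
p('mug',onz(a,197.2,249.4,78));p('mug si',onz(b,324.6,354.2,78))
p('handle',onz(a,297.0-0,259,40) if 0 else onz(a,295-170+170,259,40))
p('handle sc',onz(a,170+45,235+24,40)); p('handle si',onz(b,284+38,330+13.5,50))
for u,v in [(230,190),(133,252),(237,312)]: p('pin',onz(w,u,v,156,True))
# head disk outline in wrist
im=w['pixels'];hsv=cv2.cvtColor(im,cv2.COLOR_RGB2HSV)
# pin zoom
cv2.imwrite('pics/pins0.png',cv2.resize(im[110:350,60:380,::-1],(800,600),interpolation=cv2.INTER_CUBIC))
E
```

```text
post [537.1 352.8  72. ]
post side [534.1 351.4  72. ]
hole sc [496.8 325.3  12. ]
hole sc [581.8 331.4  12. ]
hole si [577.6 325.2  12. ]
hole si [490.1 318.6  12. ]
mug [ 445.6 -344.9   78. ]
mug si [ 440.8 -351.5   78. ]
handle [495.9 -56.7  40. ]
handle sc [ 452.4 -296.4   40. ]
handle si [ 447.9 -300.2   50. ]
pin [596.3  40.1 156. ]
pin [522.6  -1.3 156. ]
pin [595.9 -43.9 156. ]
```

View pics/pins0.png

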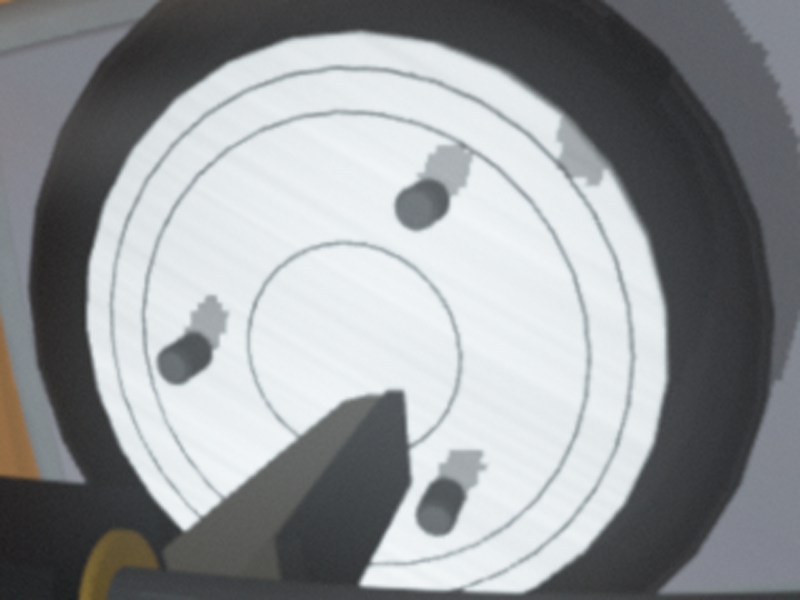

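Emit:
{"name": "drive_tool", "arguments": {"commands": "-0.36 1 0.1 0 0 0;-0.36 1 0.1 0 0 0;-0.36 1 0.1 0 0 0;-0.36 1 0.1 0 0 0;-0.36 1 0.1 0 0 0;-0.36 1 0.1 0 0 0;-0.36 1 0.1 0 0 0;-0.36 1 0.1 0 0 0", "fingers": 91.9}}

```text
time: 0.82
ee_pos: [591.7, 160.8, 200.6]
eef_rot: [-2.221, -2.221, 0.001]
force: [0.0, 0.7, 0.7]
gripper_width: 0.997
```

Emit:
{"name": "drive_tool", "arguments": {"commands": "-0.36 1 0 0 0 0;-0.36 1 0 0 0 0;-0.36 1 0 0 0 0;-0.36 1 0 0 0 0;-0.36 1 0 0 0 0;-0.36 1 0 0 0 0;-0.36 1 0 0 0 0;-0.36 1 0 0 0 0"}}

```text
time: 1.48
ee_pos: [534.2, 320.7, 200.5]
eef_rot: [-2.222, -2.221, 0.001]
force: [0.4, -0.2, 0.2]
gripper_width: 1.0
```

Emit:
{"name": "drive_tool", "arguments": {"commands": "0 0 0 0 0 0;0 0 0 0 0 0;0 0 0 0 0 0"}}

```text
time: 1.73
ee_pos: [535.2, 318.7, 200.5]
eef_rot: [2.222, 2.22, -0.001]
force: [0.2, -1.1, 1.1]
gripper_width: 0.999
```

```bash
python3 - <<'E'
from h import *
snap('wrist','wrist1.png');s=telemetry.state();print(s['time'],s['ee_pos'],s['eef_rot'],s['force'])
E
```

```text
1.7833 [535.52235083 318.21133872 200.56023118] [ 2.22308496e+00  2.21853068e+00 -1.26304720e-03] [-0.33244036 -0.69242718 -0.17457588]
```

View pics/wrist1.png

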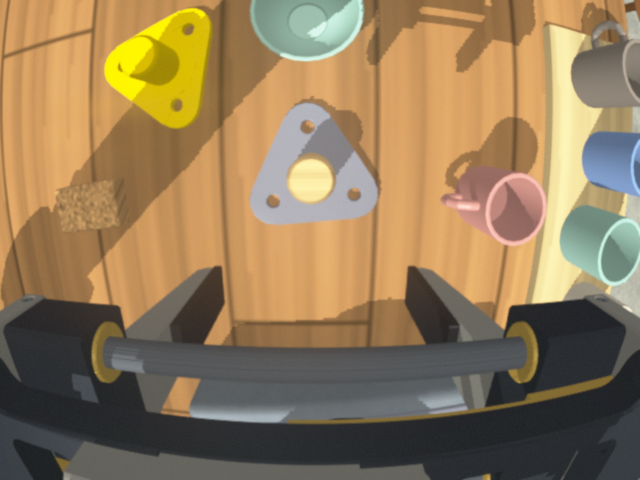

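The chuck is clear in the wrist view: holes at (308,127), (273,200) and (354,194), post top at (311,180).

```bash
cat >> h.py <<'E'
def fit3(P,rad=50):
    "centre and angle (mod 120) of three points in a 120deg pattern"
    P=np.array(P)[:,:2];c=P.mean(0);d=P-c
    z=(d[:,0]+1j*d[:,1])**3
    return c,np.degrees(np.angle((z/abs(z)).sum()))/3,np.hypot(*d.T)
E
python3 - <<'E'
from h import *
w=load('wrist1');w0=load('wrist0')
im=w['pixels']
cv2.imwrite('pics/chuckz.png',cv2.resize(im[90:240,215:415,::-1],(800,600),interpolation=cv2.INTER_CUBIC))
g=cv2.cvtColor(im,cv2.COLOR_RGB2GRAY)
print(onz(w,311,180,72,True))
H=[onz(w,u,v,12,True) for u,v in [(308,127),(273,200),(354,194)]]
print(np.round(H,1),fit3(H))
P=[onz(w0,u,v,156,True) for u,v in [(227.2,192.8),(131.2,254.8),(234.8,316.4)]]
print(np.round(P,1),fit3(P))
E
```

```text
[532.19366639 354.10410697  72.        ]
[[528.7 403.4  12. ]
 [491.2 326.8  12. ]
 [577.  333.1  12. ]] (array([532.31480101, 354.44373928]), np.float64(-25.755826832329564), array([49.11115263, 49.51247766, 49.5553538 ]))
[[594.4  38.4 156. ]
 [520.8  -3.4 156. ]
 [594.1 -47.4 156. ]] (array([569.75776434,  -4.13572288]), np.float64(59.451934207494), array([49.15652356, 48.9971165 , 49.59359815]))
```

View pics/chuckz.png

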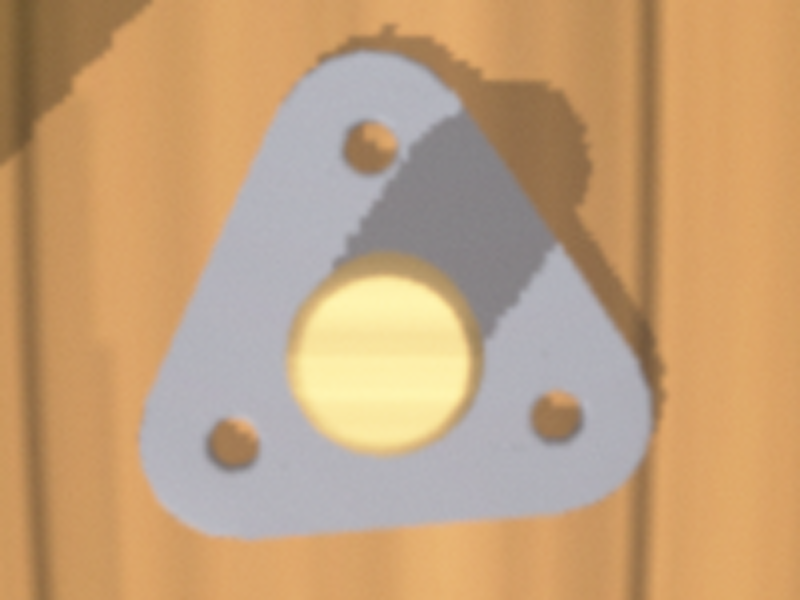

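Emit:
{"name": "drive_tool", "arguments": {"commands": "-0.07 0.9 -0.5 0 0 0;-0.07 0.89 -0.5 0 0 0;0 0 -1 0 0 0;0 0 -1 0 0 0;0 0 -1 0 0 0;0 0 -1 0 0 0;0 0 -1 0 0 0;0 0 -1 0 0 0"}}

```text
time: 2.45
ee_pos: [533.1, 353.8, 59.9]
eef_rot: [2.224, 2.218, -0.0]
force: [0.4, -0.3, -1.4]
gripper_width: 0.999
```

Emit:
{"name": "drive_tool", "arguments": {"commands": "0 0 -0.5 0 0 0;0 0 -0.5 0 0 0;0 0 -0.5 0 0 0;0 0 0 0 0 0;0 0 0 0 0 0"}}

```text
time: 2.87
ee_pos: [532.2, 355.6, 30.8]
eef_rot: [2.222, 2.221, -0.0]
force: [0.2, 0.8, 0.6]
gripper_width: 1.001
```

Emit:
{"name": "drive_tool", "arguments": {"commands": "0 0 0 0 0 0;0 0 0 0 0 0;0 0 0 0 0 0;0 0 0 0 0 0;0 0 0 0 0 0;0 0 0 0 0 0;0 0 0 0 0 0;0 0 0 0 0 0", "fingers": 0, "grip_force": 25}}

```text
time: 3.53
ee_pos: [532.1, 355.8, 30.9]
eef_rot: [2.221, 2.221, 0.0]
force: [0.6, -0.0, 0.8]
gripper_width: 0.474
```

Emit:
{"name": "drive_tool", "arguments": {"commands": "0 0 0 0 0 0;0 0 0 0 0 0;0 0 0 0 0 0;0 0 0 0 0 0;0 0 0 0 0 0;0 0 0 0 0 0;0 0 0 0 0 0;0 0 0 0 0 0"}}

```text
time: 4.2
ee_pos: [532.1, 355.8, 30.9]
eef_rot: [2.222, 2.221, 0.0]
force: [-0.2, -0.0, 0.6]
gripper_width: 0.472
```

Emit:
{"name": "drive_tool", "arguments": {"commands": "0 0 0.3 0 0 0;0 0 0.6 0 0 0;0 0 0.9 0 0 0;0 0 1 0 0 0;0 0 1 0 0 0;0 0 1 0 0 0;0 0 1 0 0 0;0 0 1 0 0 0"}}

```text
time: 4.87
ee_pos: [531.4, 355.5, 168.2]
eef_rot: [-2.221, -2.221, 0.001]
force: [-0.0, 0.1, -4.2]
gripper_width: 0.476
```

Emit:
{"name": "drive_tool", "arguments": {"commands": "0 0 1 0 0 0;0 -0.2 1 0 0 -0.5;0 -0.4 0.7 0 0 -0.5;0.1 -0.6 0 0 0 -0.5;0.1 -0.8 0 0 0 -0.5;0.1 -0.9 0 0 0 -0.5;0.1 -0.9 0 0 0 -0.5;0.1 -0.9 0 0 0 -0.5"}}

```text
time: 5.53
ee_pos: [541.7, 258.3, 219.4]
eef_rot: [2.48, 1.928, -0.004]
force: [0.3, -0.6, -3.8]
gripper_width: 0.475
```

Emit:
{"name": "drive_tool", "arguments": {"commands": "0.1 -0.9 0 0 0 -0.5;0.1 -0.9 0 0 0 -0.5;0.1 -0.9 0 0 0 -0.5;0.1 -0.9 0 0 0 -0.5;0.1 -0.9 0 0 0 -0.5;0.1 -0.9 0 0 0 -0.5;0.1 -0.9 0 0 0 -0.5;0.1 -0.9 0 0 0 -0.5"}}

```text
time: 6.2
ee_pos: [558.2, 116.0, 220.9]
eef_rot: [2.723, 1.566, 0.0]
force: [-0.1, -0.3, -5.0]
gripper_width: 0.475
```

Emit:
{"name": "drive_tool", "arguments": {"commands": "0.1 -0.9 0 0 0 -0.5;0.1 -0.9 0 0 0 -0.5;0.1 -0.9 0 0 0 -0.2;0.1 -0.9 0 0 0 0;0.1 -0.8 0 0 0 0;0.1 -0.8 0 0 0 0;0 -0.7 0 0 0 0;0 -0.2 0 0 0 0"}}

```text
time: 6.87
ee_pos: [570.0, -8.3, 220.8]
eef_rot: [2.786, 1.449, -0.001]
force: [-0.5, -1.0, -4.4]
gripper_width: 0.477
```

Emit:
{"name": "drive_tool", "arguments": {"commands": "0 0 0 0 0 0;0 0 0 0 0 0;0 0 0 0 0 0"}}

```text
time: 7.12
ee_pos: [570.0, -3.0, 220.7]
eef_rot: [-2.782, -1.457, -0.0]
force: [1.1, 0.1, -3.3]
gripper_width: 0.473
```

```bash
python3 - <<'E'
from h import *
for n in ['wrist','scene','side']: snap(n,n+'2.png')
s=telemetry.state();print(s['time'],s['ee_pos'],s['eef_rot'],s['force'],s['moment'])
a=cv2.imread('pics/scene2.png');b=cv2.imread('pics/side2.png')
def c(im,x,y,w,h): return cv2.resize(im[y:y+h,x:x+w],(400,300),interpolation=cv2.INTER_CUBIC)
cv2.imwrite('pics/zoom2.png',np.hstack([c(a,257,195,120,90),c(b,277,175,120,90)]))
E
```

```text
7.2667 [569.99964275  -3.17348152 220.76075013] [-2.78267404e+00 -1.45756191e+00 -9.47740281e-05] [-0.43115576  0.28259177 -3.95386564] [0.03743835 0.04202865 0.00244814]
```

View pics/wrist2.png

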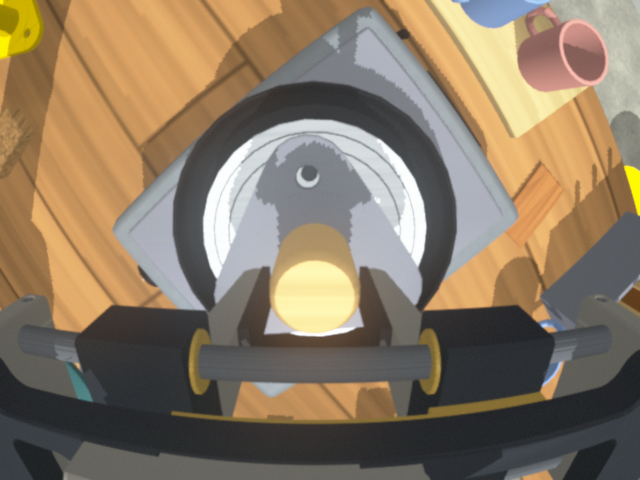

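View pics/zoom2.png

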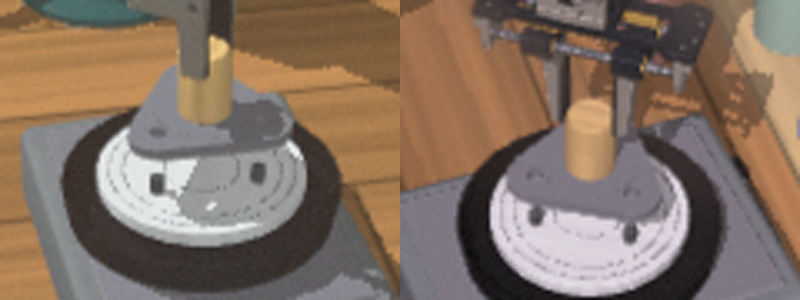

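The wrist view shows one hole at (308,177) with its pin inside. The scene and side views show the other two pins below the plate, so I'll measure the offset at each.

```bash
python3 - <<'E'
from h import *
w=cv2.imread('pics/wrist2.png');a=cv2.imread('pics/scene2.png');b=cv2.imread('pics/side2.png')
def c(im,x,y,w,h): return cv2.resize(im[y:y+h,x:x+w],(400,300),interpolation=cv2.INTER_CUBIC)
A=load('scene2');B=load('side2');W=load('wrist2')
cv2.imwrite('pics/zoom3.png',np.vstack([np.hstack([c(w,288,162,40,30),c(w,220,300,200,150)]),np.hstack([c(a,285,220,64,48),c(b,307,215,80,60)])]))
ctr=np.array([569.75,-4.1]);
E
```

```text
(no output)
```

View pics/zoom3.png

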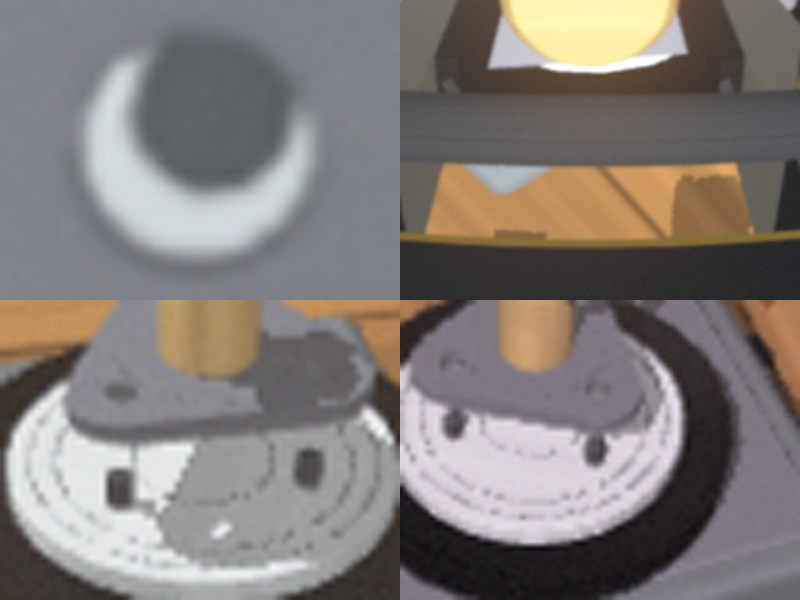

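```bash
python3 - <<'E'
from h import *
A=load('scene2');B=load('side2');W=load('wrist2')
zt=202
p=lambda n,v: print(n,np.round(v,1))
h=onz(W,307.9,176.5,zt,True);q=onz(W,309.5,173,155,True);p('hole',h);p('pin',q);p('d',q-h)
post=onz(W,316,290,262,True);p('post',post)
C=-W['R'].T@W['t'];print(C)
# scene: zoom 6.25x ; side 5x
hs=[onz(A,285+121/6.25,220+92/6.25,zt),onz(A,285+316/6.25,220+68/6.25,zt)]
ps=[onz(A,285+120/6.25,220+174/6.25,156),onz(A,285+309/6.25,220+152/6.25,156)]
for x,y in zip(hs,ps): p('scene hole',x);p('   pin',y)
hs=[onz(B,307+55/5,215+61/5,zt),onz(B,307+198/5,215+86/5,zt)]
ps=[onz(B,307+55/5,215+109/5,156),onz(B,307+196/5,215+135/5,156)]
for x,y in zip(hs,ps): p('side hole',x);p('   pin',y)
E
```

```text
hole [594.6  39.5 202. ]
pin [593.8  37.8 155. ]
d [ -0.8  -1.7 -47. ]
post [571.9  -1.3 262. ]
[609.46372465  53.89825076 420.7824761 ]
scene hole [599.4 -47.1 202. ]
   pin [597.4 -47.1 156. ]
scene hole [596.6  40.6 202. ]
   pin [596.2  39.3 156. ]
side hole [520.   -9.9 202. ]
   pin [520.5  -5.7 156. ]
side hole [593.7 -52.3 202. ]
   pin [594.5 -49.  156. ]
```

Emit:
{"name": "drive_tool", "arguments": {"commands": "0 0 -0.35 0 0 0;0 0 -0.35 0 0 0;0 0 -0.35 0 0 0;0 0 -0.35 0 0 0;0 0 0 0 0 0;0 0 0 0 0 0;0 0 0 0 0 0"}}

```text
time: 7.85
ee_pos: [570.2, -4.2, 192.8]
eef_rot: [2.784, 1.455, 0.0]
force: [0.6, -0.2, -3.5]
gripper_width: 0.471
```

```bash
python3 - <<'E'
from h import *
for n in ['wrist','scene','side']: snap(n,n+'3.png')
s=telemetry.state();print(s['time'],s['ee_pos'],s['eef_rot'],s['force'],s['moment'])
w=cv2.imread('pics/wrist3.png');a=cv2.imread('pics/scene3.png');b=cv2.imread('pics/side3.png')
def c(im,x,y,w,h): return cv2.resize(im[y:y+h,x:x+w],(400,300),interpolation=cv2.INTER_CUBIC)
cv2.imwrite('pics/zoom4.png',np.vstack([np.hstack([c(w,288,162,40,30),c(w,220,130,200,150)]),np.hstack([c(a,285,220,64,48),c(b,307,215,64,48)])]))
E
```

```text
8.0 [570.32038867  -4.33276443 193.186258  ] [2.78394234e+00 1.45495038e+00 1.09028757e-03] [-0.22463795 -0.41841964 -4.05318446] [-0.00988918  0.00940031 -0.01890464]
```

View pics/zoom4.png

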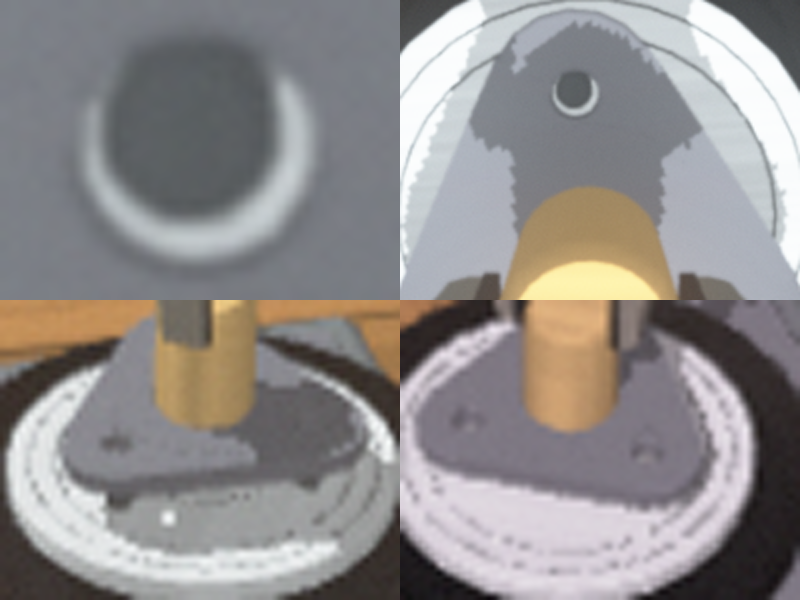

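```bash
python3 - <<'E'
from h import *
W=load('wrist3');A=load('scene3');p=lambda n,v: print(n,np.round(v,1))
h=onz(W,307.9,176.7,174.3,True);q=onz(W,307.0,175,155.5,True);p('hole',h);p('pin',q);p('d',q-h)
# predicted projections if perfectly aligned: hole radius/pin radius
for z,r_,c in [(174.3,7,h),(162.3,7,h),(156,4.5,q),(154.5,6,q)]:
    P=[proj(W,[c[0]+r_*np.cos(t),c[1]+r_*np.sin(t),z],True) for t in np.linspace(0,6.28,24)]
    P=np.array(P);print(z,((P.min(0)-[288,162])*10).round(),((P.max(0)-[288,162])*10).round())
p('sc hole',onz(A,285+115/6.25,220+142/6.25,174.3))
E
```

```text
hole [594.8  38.  174.3]
pin [593.7  38.  155.5]
d [ -1.1  -0.  -18.8]
174.3 [80. 30.] [318. 265.]
162.3 [90. 18.] [315. 241.]
156 [119.  61.] [260. 201.]
154.5 [97. 36.] [284. 221.]
sc hole [597.9 -49.4 174.3]
```

Emit:
{"name": "drive_tool", "arguments": {"commands": "-0.035 0.01 0 0 0 0.1;0 0 -0.1 0 0 0;0 0 -0.1 0 0 0;0 0 -0.1 0 0 0;0 0 0 0 0 0"}}

```text
time: 8.42
ee_pos: [568.9, -4.0, 186.2]
eef_rot: [-2.779, -1.465, 0.001]
force: [-0.6, 0.4, -4.0]
gripper_width: 0.473
```

```bash
python3 - <<'E'
from h import *
for n in ['wrist','scene','side']: snap(n,n+'4.png')
s=telemetry.state();print(s['time'],s['ee_pos'],s['eef_rot'],s['force'],s['moment'])
w=cv2.imread('pics/wrist4.png');a=cv2.imread('pics/scene4.png');b=cv2.imread('pics/side4.png')
def c(im,x,y,w,h): return cv2.resize(im[y:y+h,x:x+w],(400,300),interpolation=cv2.INTER_CUBIC)
cv2.imwrite('pics/zoom5.png',np.vstack([np.hstack([c(w,288,162,40,30),c(a,293,235,24,18)]),np.hstack([c(b,309,226,24,18),c(b,336,231,24,18)])]))
E
```

```text
8.5667 [569.30204204  -4.04818273 186.70495176] [ 2.77905910e+00  1.46505478e+00 -2.05067394e-04] [ 0.06248405 -0.00978447 -4.42312467] [0.01491549 0.01456643 0.04210804]
```

View pics/zoom5.png

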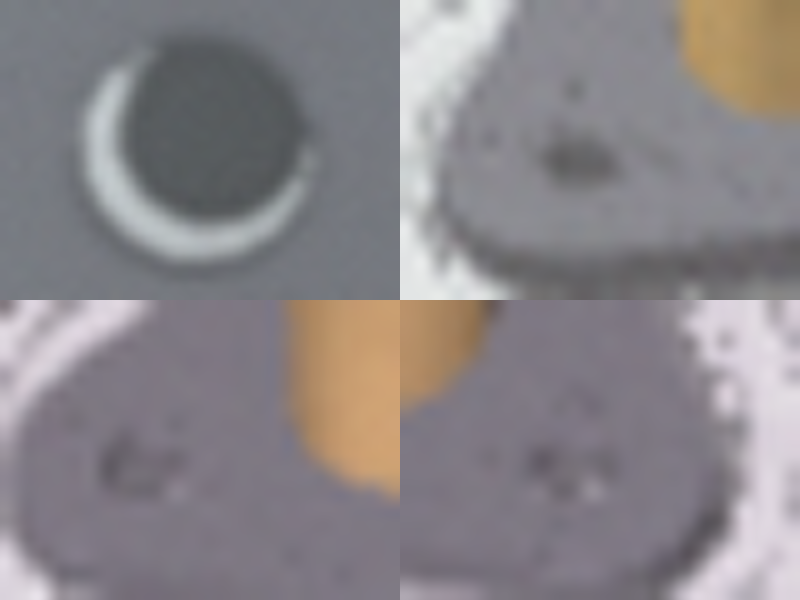

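```bash
python3 - <<'E'
from h import *
W=load('wrist4')
h=onz(W,307.9,176.7,168.2,True);q=onz(W,309.2,174.7,155.,True);print(h,q,q-h)
print(W['R'].round(3))
for n in ['wrist2','wrist3','wrist4']:
    W=load(n); R=W['R']; print(n,(-R.T@W['t']).round(1),np.degrees(np.arctan2(R[0,1],R[0,0])).round(2))
E
```

```text
[593.2586032   38.45130894 168.2       ] [593.72817137  38.13387162 155.        ] [  0.46956817  -0.31743733 -13.2       ]
[[ 0.825 -0.565 -0.001]
 [-0.547 -0.799  0.248]
 [-0.141 -0.204 -0.969]]
wrist2 [609.5  53.9 420.8] -34.73
wrist3 [609.7  52.7 392.8] -34.82
wrist4 [608.3  53.2 386.2] -34.42
```

Emit:
{"name": "drive_tool", "arguments": {"commands": "0 0 0 0 0 -0.07;0 0 -0.06 0 0 0;0 0 -0.06 0 0 0;0 0 -0.06 0 0 0;0 0 0 0 0 0"}}

```text
time: 8.98
ee_pos: [569.1, -4.0, 182.8]
eef_rot: [-2.782, -1.458, 0.001]
force: [-0.1, 0.4, -4.7]
gripper_width: 0.475
```

```bash
python3 - <<'E'
from h import *
s=telemetry.state();print(s['time'],s['ee_pos'],s['eef_rot'],s['force'],s['moment'])
E
```

```text
8.9833 [569.10940643  -4.01052684 182.83690823] [-2.78238396e+00 -1.45837559e+00  7.59502978e-04] [-0.06705623  0.39020258 -4.67488402] [0.01504239 0.04575824 0.00242144]
```

Emit:
{"name": "drive_tool", "arguments": {"commands": "0 0 -0.06 0 0 0;0 0 -0.06 0 0 0;0 0 -0.06 0 0 0;0 0 -0.06 0 0 0;0 0 0 0 0 0"}}

```text
time: 9.4
ee_pos: [569.1, -4.1, 178.1]
eef_rot: [-2.782, -1.458, 0.001]
force: [0.2, -0.9, -4.3]
gripper_width: 0.475
```

```bash
python3 - <<'E'
from h import *
for n in ['wrist','side']: snap(n,n+'5.png')
s=telemetry.state();print(s['time'],s['ee_pos'],s['eef_rot'],s['force'],s['moment'])
w=cv2.imread('pics/wrist5.png');b=cv2.imread('pics/side5.png')
def c(im,x,y,w,h): return cv2.resize(im[y:y+h,x:x+w],(400,300),interpolation=cv2.INTER_CUBIC)
cv2.imwrite('pics/zoom6.png',np.hstack([c(w,288,162,40,30),c(b,300,215,80,60)]))
E
```

```text
9.5 [569.28502819  -4.04884609 178.33476673] [ 2.78259867e+00  1.45833272e+00 -1.72361120e-04] [ 0.57571292 -0.52410599 -3.78318955] [-0.05308857  0.08923773  0.00785268]
```

View pics/zoom6.png

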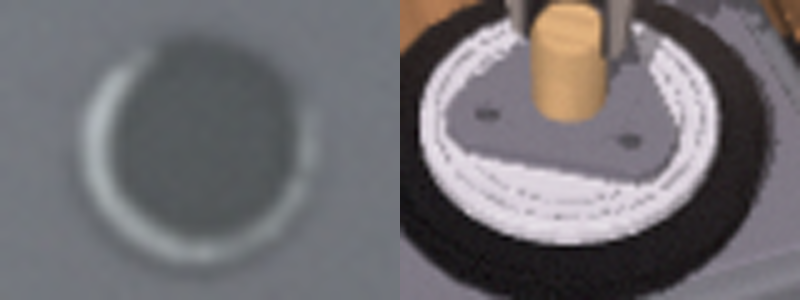

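The pins are in all three holes and the force hasn't changed. I'll keep easing it down.

Emit:
{"name": "drive_tool", "arguments": {"commands": "0 0 -0.06 0 0 0;0 0 -0.06 0 0 0;0 0 -0.06 0 0 0;0 0 -0.06 0 0 0;0 0 0 0 0 0"}}

```text
time: 9.92
ee_pos: [569.1, -4.0, 173.2]
eef_rot: [-2.782, -1.458, 0.001]
force: [0.2, 0.2, -2.9]
gripper_width: 0.476
```

Emit:
{"name": "drive_tool", "arguments": {"commands": "0 0 -0.04 0 0 0;0 0 -0.04 0 0 0;0 0 -0.03 0 0 0;0 0 0 0 0 0"}}

```text
time: 10.25
ee_pos: [569.2, -4.0, 171.2]
eef_rot: [-2.783, -1.458, 0.0]
force: [-0.1, 0.8, -4.0]
gripper_width: 0.477
```

Emit:
{"name": "drive_tool", "arguments": {"commands": "0 0 -0.02 0 0 0;0 0 -0.02 0 0 0;0 0 0 0 0 0"}}

```text
time: 10.5
ee_pos: [569.4, -4.1, 170.8]
eef_rot: [2.783, 1.458, 0.0]
force: [-0.4, 0.3, -2.7]
gripper_width: 0.475
```

Emit:
{"name": "drive_tool", "arguments": {"commands": "0 0 -0.02 0 0 0;0 0 -0.02 0 0 0;0 0 0 0 0 0"}}

```text
time: 10.75
ee_pos: [569.4, -4.0, 170.8]
eef_rot: [2.782, 1.458, 0.001]
force: [-2.8, 0.5, 4.8]
gripper_width: 0.472
```

Force turned upward at the expected seating height. I'll look before releasing.

```bash
python3 - <<'E'
from h import *
for n in ['wrist','scene','side']: snap(n,n+'6.png')
w=cv2.imread('pics/wrist6.png');a=cv2.imread('pics/scene6.png');b=cv2.imread('pics/side6.png')
def c(im,x,y,w,h): return cv2.resize(im[y:y+h,x:x+w],(400,300),interpolation=cv2.INTER_CUBIC)
cv2.imwrite('pics/zoom7.png',np.vstack([np.hstack([c(w,268,147,80,60),c(w,200,100,240,180)]),np.hstack([c(a,277,212,80,60),c(b,300,215,80,60)])]))
E
```

```text
(no output)
```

View pics/zoom7.png

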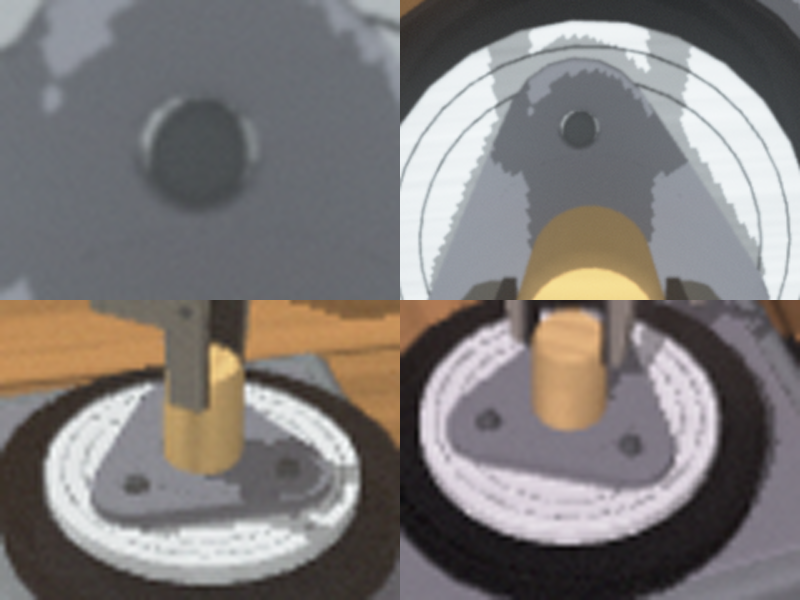

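All three pins stand up through the plate and it looks flush, so I'm releasing and lifting.

Emit:
{"name": "drive_tool", "arguments": {"commands": "0 0 0 0 0 0;0 0 0 0 0 0;0 0 0 0 0 0;0 0 0 0 0 0;0 0 0 0 0 0;0 0 0 0 0 0", "fingers": 91.9}}

```text
time: 11.4
ee_pos: [569.4, -4.0, 169.7]
eef_rot: [2.782, 1.458, -0.0]
force: [0.7, 0.3, -0.5]
gripper_width: 0.884
```

Emit:
{"name": "drive_tool", "arguments": {"commands": "0 0 0.3 0 0 0;0 0 0.6 0 0 0;0 0 0.9 0 0 0;0 0 1 0 0 0;0 0 1 0 0 0;0 0 1 0 0 0;0 0 1 0 0 0.8;0 0 1 0 0 0.9"}}

```text
time: 12.07
ee_pos: [569.4, -4.1, 308.3]
eef_rot: [2.688, 1.624, 0.002]
force: [0.2, 0.4, -0.5]
gripper_width: 1.001
```

Emit:
{"name": "drive_tool", "arguments": {"commands": "0 -0.5 0 0 0 1;0 -0.8 0 0 0 1;0 -0.8 0 0 0 1;0 -0.8 0 0 0 1;0 -0.8 0 0 0 1;0 -0.5 0 0 0 1;0 0 0 0 0 1;0 0 0 0 0 0"}}

```text
time: 12.73
ee_pos: [569.4, -89.0, 307.1]
eef_rot: [2.218, 2.223, 0.001]
force: [-0.3, 0.3, 0.2]
gripper_width: 0.999
```

Emit:
{"name": "drive_tool", "arguments": {"commands": "0 0 0 0 0 0;0 0 0 0 0 0;0 0 0 0 0 0"}}

```text
time: 12.98
ee_pos: [569.4, -87.5, 306.2]
eef_rot: [2.219, 2.223, 0.001]
force: [0.4, 0.9, 0.3]
gripper_width: 0.999
```

```bash
python3 - <<'E'
from h import *
for n in ['wrist']: snap(n,n+'7.png')
s=telemetry.state();print(s['time'],s['ee_pos'],s['eef_rot'],s['force'])
E
```

```text
13.0333 [569.36855361 -87.5107524  306.040953  ] [2.21909432e+00 2.22356134e+00 3.38968329e-04] [-0.33929855  0.54646535  0.52905789]
```

View pics/wrist7.png

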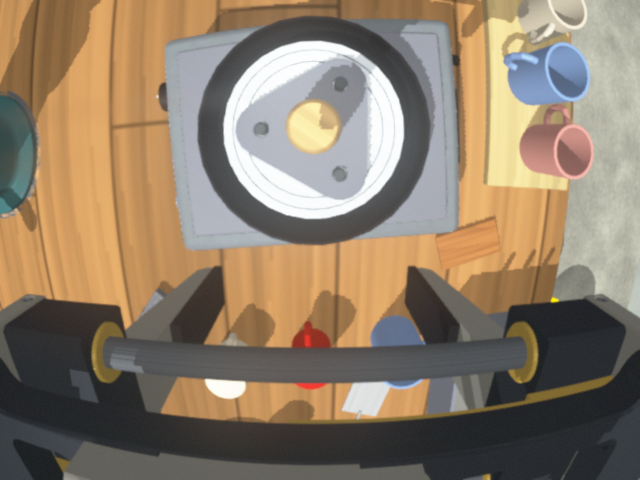

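```bash
python3 - <<'E'
from h import *
W=load('wrist7')
print(onz(W,313,127,212,True)); P=[onz(W,u,v,156,True) for u,v in [(261,129),(340,84),(340,174)]];print(fit3(P))
E
```

```text
[568.15075255  -6.30545643 212.        ]
(array([568.57758874,  -5.48645977]), np.float64(-59.92391150529803), array([49.31030755, 49.14504942, 49.51681432]))
```

Emit:
{"name": "drive_tool", "arguments": {"commands": "-0.4 -1 -0.5 0 0 0;-0.4 -1 -0.5 0 0 0;-0.4 -1 -0.5 0 0 0;-0.4 -1 -0.5 0 0 0;-0.4 -1 -0.5 0 0 0;-0.4 -1 -0.5 0 0 0;-0.4 -1 -0.5 0 0 0;-0.4 -1 -0.5 0 0 0"}}

```text
time: 13.7
ee_pos: [505.0, -248.6, 225.5]
eef_rot: [2.219, 2.224, 0.0]
force: [0.4, -0.8, 0.1]
gripper_width: 1.001
```

Emit:
{"name": "drive_tool", "arguments": {"commands": "-0.4 -1 0 0 0 0;-0.4 -1 0 0 0 0;-0.4 -1 0 0 0 0;-0.4 -1 0 0 0 0;-0.4 -1 0 0 0 0;-0.4 -1 0 0 0 0;-0.4 -1 0 0 0 0;-0.4 -1 0 0 0 0"}}

```text
time: 14.37
ee_pos: [441.1, -408.7, 225.9]
eef_rot: [2.219, 2.224, 0.0]
force: [-0.1, -0.0, -0.5]
gripper_width: 1.0
```

Emit:
{"name": "drive_tool", "arguments": {"commands": "0 0 0 0 0 0;0 0 0 0 0 0;0 0 0 0 0 0"}}

```text
time: 14.62
ee_pos: [442.0, -406.9, 225.6]
eef_rot: [-2.218, -2.224, -0.001]
force: [-0.7, 0.6, 0.3]
gripper_width: 1.001
```

```bash
python3 - <<'E'
from h import *
for n in ['wrist']: snap(n,n+'8.png')
s=telemetry.state();print(s['time'],s['ee_pos'],s['eef_rot'],s['force'])
E
```

```text
14.6667 [ 442.26862682 -406.53728425  225.67746155] [-2.21684954e+00 -2.22544199e+00 -1.27321000e-03] [ 0.16731123  0.13408664 -0.34919269]
```

View pics/wrist8.png

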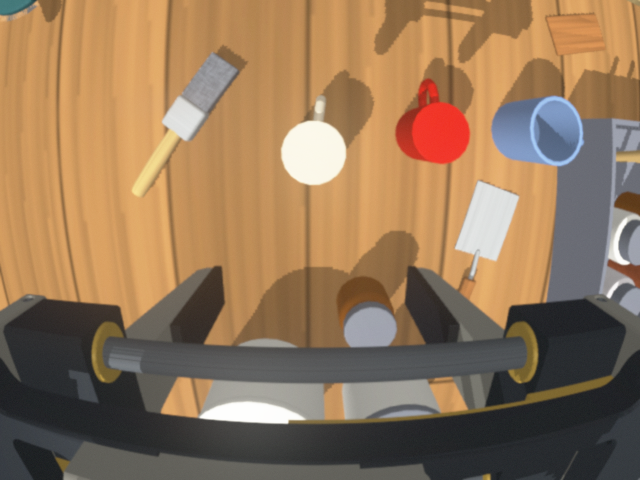

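```bash
python3 - <<'E'
from h import *
W=load('wrist8');A=load('scene0');B=load('side0');p=lambda n,v: print(n,np.round(v,1))
im=W['pixels'].astype(int)
hsv=cv2.cvtColor(W['pixels'],cv2.COLOR_RGB2HSV)
m=((hsv[...,1]<70)&(hsv[...,2]>190)).astype(np.uint8);m[:, :270]=0;m[:,360:]=0;m[195:]=0;m[:118]=0
cs,_=cv2.findContours(m,0,1);c=max(cs,key=cv2.contourArea);print(cv2.fitEllipse(c))
(u,v),_,_=cv2.fitEllipse(c)
p('mug',onz(W,u,v,78,True));p('mug handle',onz(W,320,100,60,True))
for x in c[[0]]: pass
L=onz(W,281.5,v,78,True);Rr=onz(W,345.5,v,78,True);p('width',Rr-L)
p('red top',onz(W,441,134,78,True));p('red left edge',onz(W,397,132,78,True)); p('redleft z40',onz(W,397,132,40,True))
for z in (90,130,170): p('bucket top sc',onz(A,90,238,z));p('   si',onz(B,337,463,z))
p('brush',onz(W,228,62,15,True))
E
```

```text
((313.34375, 152.01329040527344), (63.55296325683594, 64.48274993896484), 26.056007385253906)
mug [ 440.8 -346.8   78. ]
mug handle [ 447.1 -295.9   60. ]
width [59.5  0.1  0. ]
red top [ 563.4 -325.9   78. ]
red left edge [ 519.3 -326.3   78. ]
redleft z40 [ 527.8 -325.    40. ]
bucket top sc [ 346.6 -660.2   90. ]
   si [ 385.5 -648.6   90. ]
bucket top sc [ 406.4 -642.5  130. ]
   si [ 380.4 -663.9  130. ]
bucket top sc [ 466.2 -624.7  170. ]
   si [ 375.4 -679.3  170. ]
brush [ 345.6 -244.3   15. ]
```

Emit:
{"name": "drive_tool", "arguments": {"commands": "-0.02 1 -0.5 0 0 0;0 1 -0.8 0 0 0;0 1 -1 0 0 0;0 0.03 -1 0 0 0;0 0 -1 0 0 0;0 0 -1 0 0 0;0 0 -0.7 0 0 0;0 0 0 0 0 0"}}

```text
time: 15.33
ee_pos: [440.0, -344.5, 103.1]
eef_rot: [-2.213, -2.223, 0.001]
force: [-0.5, 0.7, -0.0]
gripper_width: 0.999
```

```bash
python3 - <<'E'
from h import *
for n in ['wrist']: snap(n,n+'9.png')
s=telemetry.state();print(s['time'],s['ee_pos'],s['eef_rot'],s['force'])
E
```

```text
15.3833 [ 440.79291035 -345.49314524  104.67407833] [-2.21477186e+00 -2.22381351e+00  2.63708396e-04] [-0.32922767 -0.30672067  0.36169652]
```

View pics/wrist9.png

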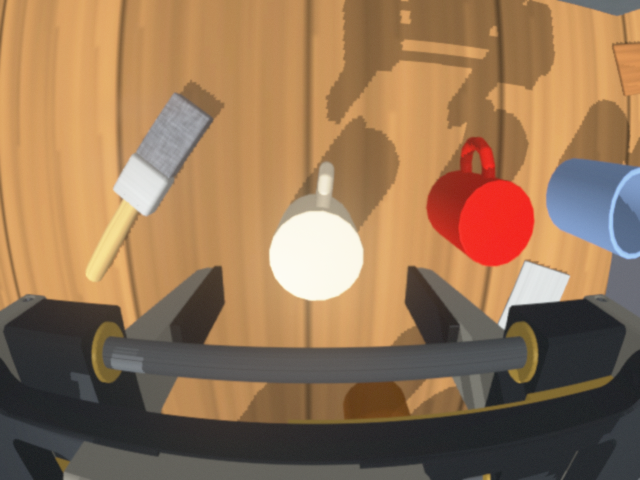

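```bash
python3 - <<'E'
from h import *
W=load('wrist9')
print(onz(W,316.5,254,78,True),onz(W,326,172,64,True),telemetry.state()['ee_pos'])
E
```

```text
[ 441.15346848 -345.05274424   78.        ] [ 446.99795948 -294.36154935   64.        ] [ 440.79291035 -345.49314524  104.67407833]
```

Emit:
{"name": "drive_tool", "arguments": {"commands": "0 0 -0.4 0 0 0;0 0 -0.6 0 0 0;0 0 -0.6 0 0 0;0 0 -0.6 0 0 0;0 0 -0.6 0 0 0;0 0 -0.5 0 0 0;0 0 -0.2 0 0 0;0 0 0 0 0 0"}}

```text
time: 16.05
ee_pos: [440.1, -347.0, 34.3]
eef_rot: [-2.218, -2.222, 0.001]
force: [1.3, 0.3, -0.2]
gripper_width: 1.001
```

Emit:
{"name": "drive_tool", "arguments": {"commands": "0 0 0 0 0 0;0 0 0 0 0 0;0 0 0 0 0 0;0 0 0 0 0 0;0 0 0 0 0 0;0 0 0 0 0 0;0 0 0 0 0 0;0 0 0 0 0 0", "fingers": 0, "grip_force": 15}}

```text
time: 16.72
ee_pos: [441.1, -347.6, 36.2]
eef_rot: [2.219, 2.223, 0.0]
force: [-1.3, 0.7, 4.0]
gripper_width: 0.657
```

Emit:
{"name": "drive_tool", "arguments": {"commands": "0 0 0.1 0 0 0;0 0 0.2 0 0 0;0 0 0.4 0 0 0;0 0 0.6 0 0 0;0 0 0.8 0 0 0;0 0 1 0 0 0;0 0 1 0 0 0;0 0 1 0 0 0"}}

```text
time: 17.38
ee_pos: [440.9, -347.5, 139.8]
eef_rot: [2.219, 2.223, 0.0]
force: [1.2, -0.1, -1.6]
gripper_width: 0.66
```

```bash
python3 - <<'E'
from h import *
for n in ['wrist']: snap(n,n+'10.png')
s=telemetry.state();print(s['time'],s['ee_pos'],s['eef_rot'],s['force'],s['moment'])
E
```

```text
17.4333 [ 443.08832891 -349.17417751  143.80175514] [2.21436063 2.21823946 0.00268423] [ 1.73771055 -0.94949208  1.21283668] [-0.09224005 -0.09754822  0.00236192]
```

View pics/wrist10.png

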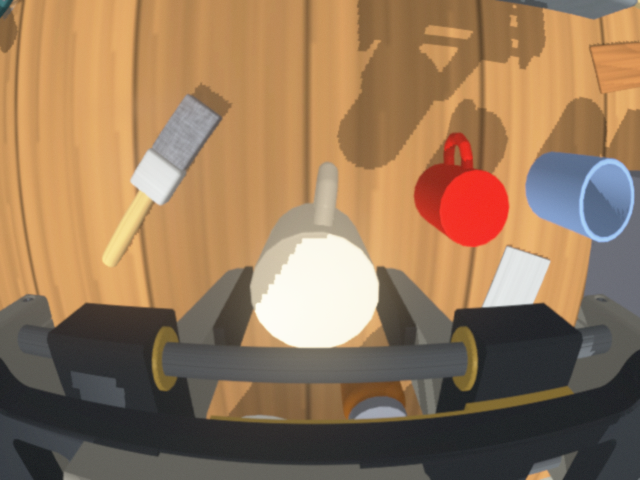

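Emit:
{"name": "drive_tool", "arguments": {"commands": "0 0 1 0 0 0;0 0 1 0 0 0;0 0 1 0 0 0;0 0 1 0 0 0;0 0.2 1 0 0 0;0.2 0.5 1 0 0 0;0.3 0.8 0.7 0 0 0;0.3 0.8 0.2 0 0 0"}}

```text
time: 18.1
ee_pos: [457.8, -302.1, 279.2]
eef_rot: [2.218, 2.218, 0.002]
force: [-0.8, 0.5, -1.6]
gripper_width: 0.655
```

Emit:
{"name": "drive_tool", "arguments": {"commands": "0.3 0.8 0 0 0 0;0.3 0.8 0 0 0 0;0.3 0.8 0 0 0 0;0.3 0.8 0 0 0 0;0.3 0.8 0 0 0 0;0.3 0.8 0 0 0 0;0.3 0.8 0 0 0 0;0.3 0.8 0 0 0 0"}}

```text
time: 18.77
ee_pos: [504.9, -172.7, 276.4]
eef_rot: [2.219, 2.223, 0.0]
force: [0.6, 0.2, -0.9]
gripper_width: 0.656
```

Emit:
{"name": "drive_tool", "arguments": {"commands": "0.4 0.9 0 0 0 0;0.4 0.9 0 0 0 0;0.4 0.9 0 0 0 0;0.4 0.9 0 0 0 0;0.4 0.9 0 0 0 0;0.4 0.9 0 0 0 0;0.4 0.7 0 0 0 0;0.37 0.3 0 0 0 0"}}

```text
time: 19.43
ee_pos: [568.6, -42.9, 276.3]
eef_rot: [-2.216, -2.227, -0.002]
force: [0.4, 0.5, -2.2]
gripper_width: 0.66
```

Emit:
{"name": "drive_tool", "arguments": {"commands": "0 0 0 0 0 0;0 0 0 0 0 0;0 0 0 0 0 0;0 0 0 0 0 0"}}

```text
time: 19.77
ee_pos: [567.9, -46.9, 275.9]
eef_rot: [2.221, 2.221, -0.001]
force: [0.9, -1.0, -1.2]
gripper_width: 0.657
```

```bash
python3 - <<'E'
from h import *
for n in ['wrist','scene','side']: snap(n,n+'11.png')
s=telemetry.state();print(s['time'],s['ee_pos'],s['eef_rot'],s['force'],s['moment'])
a=cv2.imread('pics/scene11.png');b=cv2.imread('pics/side11.png');w=cv2.imread('pics/wrist11.png')
def c(im,x,y,w,h): return cv2.resize(im[y:y+h,x:x+w],(400,300),interpolation=cv2.INTER_CUBIC)
cv2.imwrite('pics/zoom8.png',np.vstack([np.hstack([c(a,257,180,120,90),c(b,280,155,120,90)]),np.hstack([c(w,120,130,400,300),c(w,230,130,180,135)])]))
E
```

```text
19.9167 [568.04019248 -46.30471612 275.93014424] [ 2.22051761e+00  2.22203966e+00 -1.30059199e-04] [ 1.64901778  0.07416898 -1.16761664] [ 0.04827997  0.01674674 -0.00469461]
```

View pics/zoom8.png

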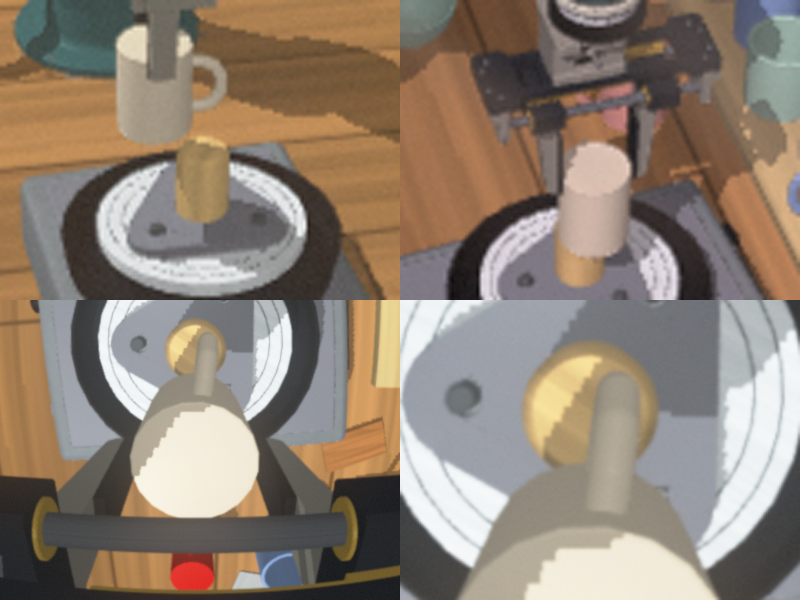

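```bash
python3 - <<'E'
from h import *
W=load('wrist11');A=load('scene11');B=load('side11');p=lambda n,v: print(n,np.round(v,1))
p('post',onz(W,316,177,212,True));p('foot',onz(W,315,290,318,True));p('w',onz(W,379,290,318,True)-onz(W,251,290,318,True))
k=120/400
p('sc foot',onz(A,257+155*k,180+44*k,318));p('sc post',onz(A,257+203*k,180+148*k,212))
p('si foot',onz(B,280+(597-400)*k,155+169*k,318)); 
B7=load('side6'); A7=load('scene6')
p('si post',onz(B7,300+(570-400)*.2,215+(325-300)*.2,212))
E
```

```text
post [568.9  -2.6 212. ]
foot [568.1 -44.  318. ]
w [59.4 -0.   0. ]
sc foot [575.2 -45.3 318. ]
sc post [571.4  -4.  212. ]
si foot [569.1 -54.2 318. ]
si post [570.1  -4.4 212. ]
```

Emit:
{"name": "drive_tool", "arguments": {"commands": "0.01 0.3 0 0 0 0;0.01 0.5 -0.2 0 0 0;0 0.6 -0.3 0 0 0;0 0.5 -0.4 0 0 0;0 0.1 -0.3 0 0 0;0 0 0 0 0 0;0 0 0 0 0 0;0 0 0 0 0 0"}}

```text
time: 20.58
ee_pos: [568.8, -6.0, 251.8]
eef_rot: [2.22, 2.223, -0.0]
force: [0.0, -0.5, -1.3]
gripper_width: 0.661
```

```bash
python3 - <<'E'
from h import *
for n in ['scene','side']: snap(n,n+'12.png')
s=telemetry.state();print(s['time'],s['ee_pos'],s['eef_rot'],s['force'],s['moment'])
a=cv2.imread('pics/scene12.png');b=cv2.imread('pics/side12.png')
def c(im,x,y,w,h): return cv2.resize(im[y:y+h,x:x+w],(400,533),interpolation=cv2.INTER_CUBIC)
cv2.imwrite('pics/zoom9.png',np.hstack([c(a,287,185,60,80),c(b,305,160,60,80)]))
E
```

```text
20.6833 [568.99769092  -6.08155248 252.12091279] [2.21970446e+00 2.22217114e+00 4.38661017e-04] [ 0.37489947 -0.96035965 -0.61401849] [ 0.03395515  0.00931766 -0.03627673]
```

View pics/zoom9.png

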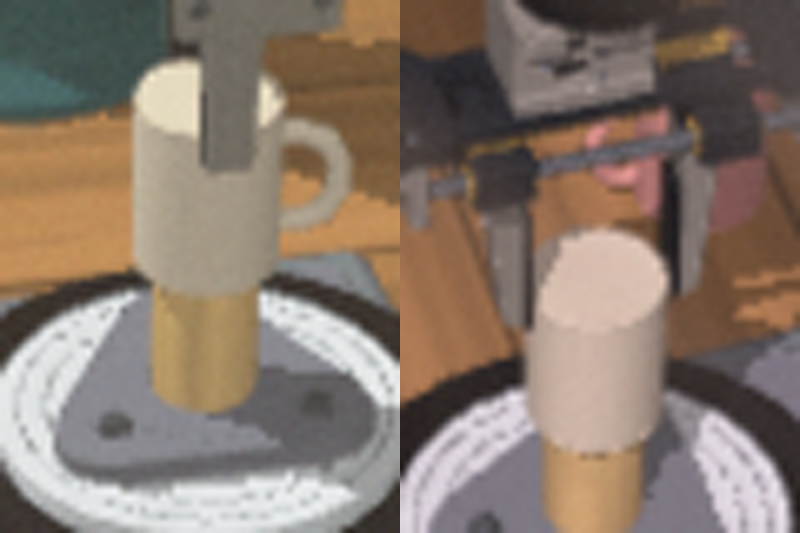

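Emit:
{"name": "drive_tool", "arguments": {"commands": "0 0 -0.15 0 0 0;0 0 -0.15 0 0 0;0 0 -0.15 0 0 0;0 0 -0.15 0 0 0;0 0 -0.1 0 0 0;0 0 0 0 0 0"}}

```text
time: 21.18
ee_pos: [568.3, -5.5, 237.1]
eef_rot: [-2.219, -2.223, 0.001]
force: [0.6, -1.1, -1.2]
gripper_width: 0.657
```

```bash
python3 - <<'E'
from h import *
s=telemetry.state();print(s['time'],s['ee_pos'],s['eef_rot'],s['force'],s['moment'])
E
```

```text
21.1833 [568.30447736  -5.49560396 237.07810709] [-2.21872267e+00 -2.22314082e+00  1.41082183e-03] [ 0.58770255 -1.08148126 -1.17130277] [ 0.06840949 -0.0103876   0.08065035]
```

Emit:
{"name": "drive_tool", "arguments": {"commands": "0 0 -0.2 0 0 0;0 0 -0.25 0 0 0;0 0 -0.25 0 0 0;0 0 -0.25 0 0 0;0 0 -0.25 0 0 0;0 0 -0.2 0 0 0;0 0 0 0 0 0"}}

```text
time: 21.77
ee_pos: [568.0, -5.4, 208.6]
eef_rot: [-2.218, -2.223, 0.002]
force: [-0.4, 1.0, -1.7]
gripper_width: 0.663
```

Emit:
{"name": "drive_tool", "arguments": {"commands": "0 0 -0.2 0 0 0;0 0 -0.2 0 0 0;0 0 -0.2 0 0 0;0 0 -0.15 0 0 0;0 0 0 0 0 0"}}

```text
time: 22.18
ee_pos: [568.2, -5.5, 194.0]
eef_rot: [-2.219, -2.223, 0.002]
force: [-0.1, -0.8, -1.0]
gripper_width: 0.66
```

Emit:
{"name": "drive_tool", "arguments": {"commands": "0 0 -0.1 0 0 0;0 0 -0.1 0 0 0;0 0 -0.08 0 0 0;0 0 0 0 0 0"}}

```text
time: 22.52
ee_pos: [568.5, -5.5, 188.9]
eef_rot: [-2.219, -2.224, 0.001]
force: [-0.4, -0.2, -1.1]
gripper_width: 0.661
```

Emit:
{"name": "drive_tool", "arguments": {"commands": "0 0 -0.03 0 0 0;0 0 -0.02 0 0 0;0 0 0 0 0 0"}}

```text
time: 22.77
ee_pos: [568.8, -5.4, 188.3]
eef_rot: [2.219, 2.224, 0.0]
force: [0.3, -0.4, -0.4]
gripper_width: 0.657
```

Emit:
{"name": "drive_tool", "arguments": {"commands": "0 0 -0.02 0 0 0;0 0 -0.02 0 0 0;0 0 0 0 0 0"}}

```text
time: 23.02
ee_pos: [568.8, -5.3, 188.2]
eef_rot: [2.219, 2.224, 0.001]
force: [-2.4, -0.1, 5.1]
gripper_width: 0.657
```

Emit:
{"name": "drive_tool", "arguments": {"commands": "0 0 -0.02 0 0 0;0 0 -0.02 0 0 0;0 0 0 0 0 0"}}

```text
time: 23.27
ee_pos: [568.8, -5.3, 188.2]
eef_rot: [2.219, 2.223, 0.001]
force: [-4.9, 0.6, 10.1]
gripper_width: 0.657
```

Emit:
{"name": "drive_tool", "arguments": {"commands": "0 0 0.04 0 0 0;0 0 0 0 0 0"}}

```text
time: 23.43
ee_pos: [568.8, -5.4, 188.2]
eef_rot: [2.219, 2.223, 0.001]
force: [-2.8, 0.7, 6.2]
gripper_width: 0.659
```

```bash
python3 - <<'E'
from h import *
for n in ['scene','side']: snap(n,n+'13.png')
a=cv2.imread('pics/scene13.png');b=cv2.imread('pics/side13.png')
def c(im,x,y,w,h): return cv2.resize(im[y:y+h,x:x+w],(400,533),interpolation=cv2.INTER_CUBIC)
cv2.imwrite('pics/zoom10.png',np.hstack([c(a,287,195,60,80),c(b,305,180,60,80)]))
E
```

```text
(no output)
```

View pics/zoom10.png

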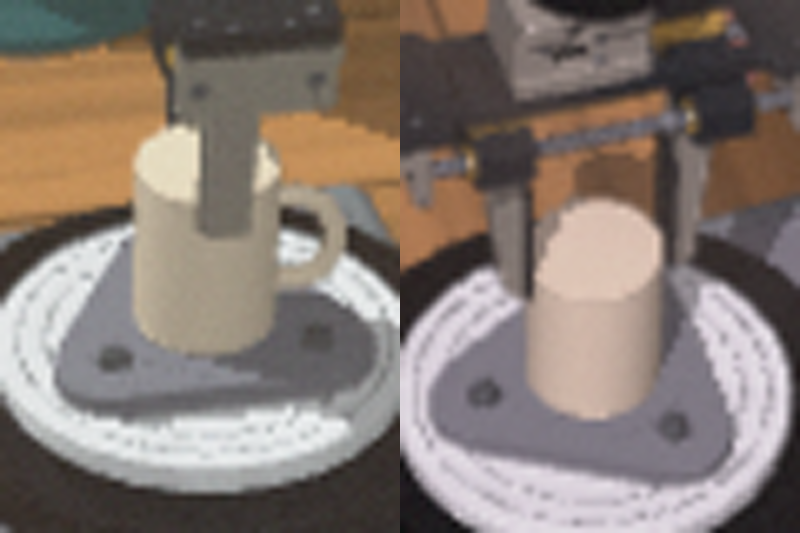

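The mug is seated on the plate over the post. I'll release it and retreat.

Emit:
{"name": "drive_tool", "arguments": {"commands": "0 0 0 0 0 0;0 0 0 0 0 0;0 0 0 0 0 0;0 0 0 0 0 0;0 0 0 0 0 0;0 0 0 0 0 0;0 0 0 0 0 0", "fingers": 91.9}}

```text
time: 24.12
ee_pos: [568.7, -5.4, 187.3]
eef_rot: [-2.219, -2.224, 0.0]
force: [-0.3, -0.4, -0.5]
gripper_width: 0.996
```

Emit:
{"name": "drive_tool", "arguments": {"commands": "0 0 0.2 0 0 0;0 0 0.4 0 0 0;0 0 0.7 0 0 0;0 0 1 0 0 0;0 0 1 0 0 0;0 0 1 0 0 0;0 0 1 0 0 0;0 0 1 0 0 0"}}

```text
time: 24.78
ee_pos: [568.7, -5.5, 315.4]
eef_rot: [2.219, 2.223, 0.001]
force: [0.6, 0.5, -0.0]
gripper_width: 1.001
```

Emit:
{"name": "drive_tool", "arguments": {"commands": "0 -0.5 0 0 0 0;0 -1 0 0 0 0;0 -1 0 0 0 0;0 -1 0 0 0 0;0 -0.5 0 0 0 0;0 0 0 0 0 0;0 0 0 0 0 0;0 0 0 0 0 0"}}

```text
time: 25.45
ee_pos: [568.7, -84.0, 313.3]
eef_rot: [-2.217, -2.225, -0.001]
force: [1.0, 0.5, -0.6]
gripper_width: 0.999
```

```bash
python3 - <<'E'
from h import *
for n in ['scene','side','wrist']: snap(n,n+'14.png')
a=cv2.imread('pics/scene14.png');b=cv2.imread('pics/side14.png');w=cv2.imread('pics/wrist14.png')
def c(im,x,y,w,h): return cv2.resize(im[y:y+h,x:x+w],(400,300),interpolation=cv2.INTER_CUBIC)
cv2.imwrite('pics/zoom11.png',np.vstack([np.hstack([c(a,267,190,100,75),c(b,285,180,100,75)]),np.hstack([cv2.resize(w,(400,300)),cv2.resize(a,(400,300))])]))
print(telemetry.state()['time'],telemetry.state()['force'])
E
```

```text
25.6 [ 0.47549635 -0.15717535 -0.40892298]
```

View pics/zoom11.png

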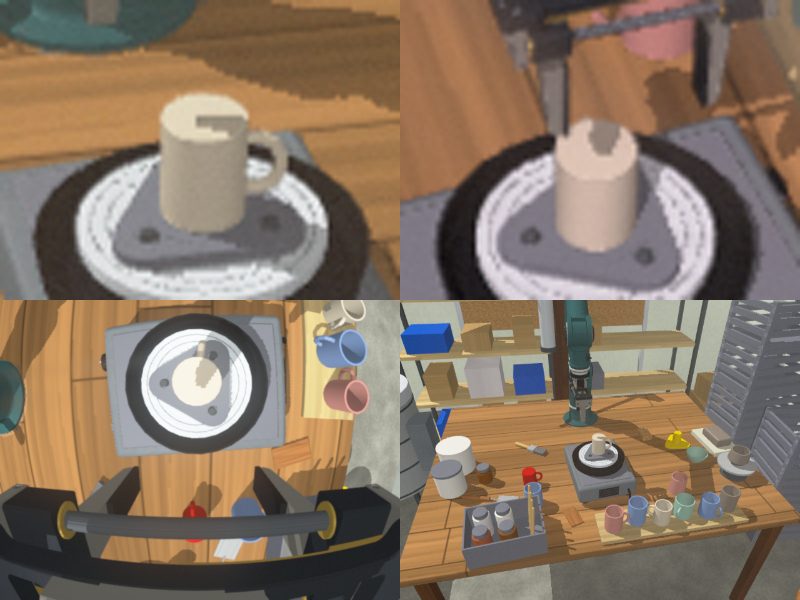

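The mug stands bottom up on the chuck in all three views, the pins are up through the plate, nothing else has moved, and the robot is clear.

```bash
python3 -c "
from bench import r
print(r.close_job())"
```

```text
the job is handed in; nothing more can be done
None
```

The chuck is on the wheel head with all three bat pins up through its holes, and the biscuit mug sits bottom up over its post. I handed the job in at about 26 s on the robot's clock.

- **Chuck:** I picked it up by the post, turned it about 34.7° clockwise to match the pins, and eased it down. The pins met no resistance, and it first touched the head at the expected height; the peak reading was about 5 N upward.
- **Mug:** I lowered it over the post without sideways contact until the rim met the plate, with about 10 N at most. Then I backed off, let go and moved the arm clear.

**Last checks:** The final pictures from all three cameras show the chuck looking flush and the mug looking level on its plate. The pins not hidden by the mug's handle are visible in their holes. The other things look to be where they were, and the tool force is near zero.

**Disagreements:** While lining up the pins and the mug, the camera estimates differed by up to about 4 mm and once by about 8 mm. I used the close wrist views, the on-axis alignment in the scene and side pictures, and the contact forces instead.

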